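# Seat a filter slide in the photometer's corner pocket and close the reading head

## Task

Ready the photometer for a reading: with the fingertips, push the green filter slide flush against the long metal rail of the stage, slide it along the rail all the way home into the corner pocket over the lamp, and then push the white reading head round over it until it meets its stop. Only push: do not lift the slide off the stage, and leave the bottles and the block of spare filters alone.

Things in the scene. Friction and masses are not known exactly. Their poses are not given: they have to be found in the camera images.
- photometer: Bench photometer, fixed: grey base 220 (x) x 300 (y) mm, origin at the centre of its underside, x towards the rail, y towards the pocket. Its black stage is 40 mm above the table and spans x -105 to +45, y -142 to +142 mm in this frame. Behind the rail, off the stage: a display pod 56 mm high (y -135 to -5 mm), and at the pocket the head's post and a stop pin 74 mm high.
- rail (a point): Foot of the rail's face at its middle, on the stage: x = +45, y = 0, z = +40 mm in the photometer's frame, same axes. The straight aluminium rail runs along y over the whole stage, 12 mm above it and 10 mm thick.
- pocket (a point): Point on the stage in the middle of the corner pocket, over the lamp, where the slide's origin lies when home: x = +20, y = +92, z = +40 mm in the photometer's frame, same axes. From here the rail's face is at x = +25, the end stop's face (12 mm above the stage, 10 mm thick) at y = +28 mm.
- lip (a point): Middle of the pocket's front lip, foot of its inner face: x = -7, y = +102, z = +40 mm in the photometer's frame, same axes. The lip is 8 mm above the stage, 10 mm thick, 40 mm long along y, and faces the rail 52 mm away (the slide is 50 mm wide); a flared lead-in runs from its -y end about 17 mm further, opening to about 60 mm from the rail.
- filter: Loose filter slide on the stage, 100 to 190 g: aluminium frame, round green glass, 50 (x) x 56 (y) x 14 mm; origin under the frame's centre. A tail 10 mm high runs from the frame's -y edge (y -28) to y -64 mm at x +5 to +25 mm, making one straight 92 mm edge at +x (it goes to the rail; +y leads to the pocket). Starts off the rail, turned up to 0.25 rad from the photometer's axes.
- notch (a point): Inner corner of the open notch beside the slide's tail: x = +5, y = -28 mm in the slide's frame, half its height. Fingertips standing in the notch (lower x and y) can press +x on the tail, pinning it to the rail, and +y on the frame's shoulder.
- head (a joint): Reading head: level white arm 22 mm wide on a vertical pivot. 0 = closed, against its stop pin, arm along the photometer's -x, black nose over the pocket; grows to 1.45 rad as its tip swings towards +y (clockwise from above). Stays where left; about 1 N at the tip moves it. Arm from 63 to 83 mm above the table; nose 36 mm across, 65 mm from the pivot, down to 60 mm, 6 mm over a slide.
- head_tip (a point): Centre of the orange end piece of the reading head, 24 mm wide (across the arm) and 22 mm long, 106 mm from the pivot and 73 mm above the table. The point's -x axis points along the arm away from the pivot, its +y axis to the side that is pushed to close it.
- head_pivot (a point): Pivot axis of the reading head, 73 mm above the table; x = +85, y = +92 mm in the photometer's frame. The pivot boss is 32 mm across.
- filter_block: Bystander: wooden block 75 x 120 mm with two spare filter slides (red and blue glass) standing tail up in its slots, 105 mm high in all; origin at the centre of its underside.
- dropper_bottle: Bystander: small dropper bottle with black top, 33 mm across, 92 mm high; origin under its centre.
- brown_bottle: Bystander: brown glass bottle with orange and white label and black cap, 74 mm across, 146 mm high; origin under its centre.
- small_bottle: Bystander: smaller brown bottle with black cap and pale label, 65 mm across, 136 mm high; origin under its centre.
Mind the look-alikes: they are no part of the job. What is meant by the filter is not red, and is the smaller of those in its own colour.

How it is judged (in metres and radians):
On the way, in this order (a step that is already met when the one before it is completed fails the run):
1. the slide lies flush against the rail, still at least 2 cm short of the pocket's end (x of filter in the frame of pocket above -0.0025 m and y of filter in the frame of pocket below -0.02 m and angle between the x axis of filter and the x axis of pocket, either way round below 0.05 rad), for 0.1 s.
2. the slide is home in the corner pocket (horizontal distance between filter and pocket below 0.003 m and angle between the x axis of filter and the x axis of pocket, either way round below 0.05 rad), for 0.1 s.
3. the reading head is closed against its stop (value of joint head below 0.05 rad), for 0.1 s.
At the end, for the whole second after the job is handed in: The slide lies flat at rest in the corner pocket, its origin within 3 mm (horizontally) of the pocket point and square to it within 0.05 rad, and the reading head is closed to within 0.05 rad of its stop (all of step 2 and z of filter in the frame of pocket below 0.002 m and angle between filter's own z axis and vertical below 0.05 rad and value of joint head below 0.05 rad and linear speed of filter below 0.01 m/s); the robot touches nothing.
It fails at once if the slide is lifted more than 6 mm off the stage, tipped up, or pushed off the stage (z of filter in the frame of pocket above 0.006 m or z of filter in the frame of pocket below -0.006 m or angle between filter's own z axis and vertical above 0.2 rad).
It fails at once if a bottle or the block of spare filters is moved more than 15 mm (distance of any of filter_block, dropper_bottle, brown_bottle, small_bottle from where it was at the start of the episode above 0.015 m).
It also fails if it takes over 61 s, if anything falls off the work surface, if the arm or the gripper's body presses on something with over 40 N, if the wrist force passes 120 N, or if a joint passes its speed limit or range.

## Robot

A 6-joint arm with a two-finger parallel gripper is mounted at the origin on a cart in front of the work surface, level with it; the furniture and walls round the work are solid. World frame = base frame: x ahead of the robot, y to its left, z up, the work surface at z = 0. Lengths are in m, angles in degrees, forces in N, time in s.
With the tool pointing down it reaches from about 0.4 to 0.825 m from the base axis. Payload 7 kg.
Tool frame: the origin (TCP) lies at the very end of the fingers, on their centre line; the grasp point (between the pads) lies 19 mm behind it; z points along the fingers, y is the line along which they close (so a half turn about z gives the same grasp; the last joint's range is limited). The gripper opens to 88 mm and grips with 3 to 60 N. Pads are 19 mm wide; open, the fingers measure 130 mm over their backs; the gripper's body (78 mm by 193 mm) begins 47 mm behind the grasp point.
Start: joints at [90.705, 20.546, 0.682, 0, -70.136, -16.507], TCP at [0.184, 0.649, 0.227] pointing down, gripper open.
Joint ranges: [-176.03, 176.03], [-82.01, 121.73], [-58.28, 71.71], [-173.87, 95.51], [-174.79, -0.11], [-173.66, 173.66]. Speed limits (degrees/s): [136.94, 136.94, 172.46, 180, 180, 180].

## Interface

Orientations are given as [roll, pitch, yaw] about the fixed x, y, z axes, in that order (R = Rz(yaw) Ry(pitch) Rx(roll)).
In Python, from plant import get_obs, snapshot, camera_params, close_job, boxes_of, cut_out, landmark_of gives the robot as it stands.
- The arm moves only by the shell command python3 -m inch 'ROWS' [OPENING]. ROWS is text: rows parted by semicolons, each of 6 numbers parted by spaces: the shift along the tool's x, y, z in units of 30 cm (1.0 is 30 cm), then the turn, a rotation vector about the tool's x, y, z in units of pi rad (1.0 is pi rad). A call has 1 to 10 rows; each row is the pose to reach, as a shift and turn from the pose commanded when the call began, along the tool's axes at that moment, turning the shorter way round; what a row does not reach only later rows make up. A row lasts 1/12 s, in which the tool goes at most 41.7 mm and 7.16 degrees, less where a joint would pass 70% of its speed; a pose out of reach is approached as far as the arm can. A call with a number of a shift or a turn outside -1 to 1 is refused whole. A call with a gripper value outside its range is refused whole. OPENING is the closure, from -1 (fully open) to 1 (shut), set as the call begins (- or left out, the last holds). The fingers move at their own pace and stop on an object; the grip force is fixed at half the most. Time passes only in rows, so rows that repeat a pose let the fingers close. It gives the time, the measured TCP pose, the force, the opening and the grip force at its end, in the units of the state.
- get_obs(): the state, without advancing time (a new reading comes with each control period).
- snapshot(name): name is "side" or "top"; returns the picture (400x640x3 uint8, red, green, blue); there is no depth.
- camera_params(name): a dict with "mtx" (3x3 intrinsics, pixels), "rvec" (rotation vector, rad) and "tvec" (3), from world to camera coordinates, as OpenCV has them. Camera axes: x right, y down, z forward; pixel columns grow to the right and rows downward; lengths in m; the calibration is good to about 2 mm. A picture is of the moment at which its call begins. camera_params takes no time and is no camera call.
- close_job(): hands the job in; it is judged then, once.
Trained networks look in the newest picture that a camera, given by its name, has taken for a name from the list of things; names that differ only in an ending like _2 or _b are one class to them, and where a whole thing is asked for, a point or a joint stands for the part that bears it (a point fixed in the world has none). Each returns a list of dicts, best first, with "p" (0 to 1); they miss things now and then, are a little off and sometimes report something else, mostly with a low value. They report only what shows in the picture. A call takes as long as a camera call. They do not tell look-alikes from the thing itself.
- boxes_of(camera, thing): "rect" ([left, top, width, height] in pixels, round what is visible of it).
- cut_out(camera, thing): "pixels" (400x640 bool, what is visible of it) and "rect" ([left, top, width, height] in pixels, round what is visible of it).
- landmark_of(camera, thing): "uv" ([column, row] in pixels: a listed point, or the origin of a listed thing).
The state is a dict: "clock": time; "joint_pos": joint angles; "qvel": joint speeds; "tau": joint torques, N m; "tool_pos": TCP position; "orientation": TCP orientation; "force": force on the tool from outside, world axes, zero at the start; "moment": the same for the moment, N m; "opening": finger opening in m; "gripper_force": force on a finger pad.
Only numpy, scipy, OpenCV 4.12 (cv2) and the standard library are available. Lean on these libraries where they do the work, as an engineer would, in place of code of your own. Each camera call takes 0.05 s, during which the arm holds its last target. There are 200 camera calls.

## Working session

There is one attempt and no reset: what is moved stays moved. The work goes in short steps, Python scripts to look and compute and a shell command to move; the robot and the scene stay as the last step left them, time stands still between calls to the robot, and variables do not carry over. Pictures are saved under pics/ and viewed, at most 11 in all, crops included, and the job is handed in when it is done.

```bash
mkdir -p pics; cat > h.py <<'E'
import numpy as np, cv2
from plant import *
from scipy.spatial.transform import Rotation as R
def cam(n):
    p=camera_params(n); return np.array(p["mtx"],float),cv2.Rodrigues(np.array(p["rvec"],float))[0],np.array(p["tvec"],float).ravel()
def ray(n,uv,z):
    K,Rm,t=cam(n); d=Rm.T@np.linalg.inv(K)@np.array([uv[0],uv[1],1.]); c=-Rm.T@t
    return c+d*(z-c[2])/d[2]
def proj(n,P):
    K,Rm,t=cam(n); q=(np.atleast_2d(P)@Rm.T+t)@K.T; return q[:,:2]/q[:,2:]
def save(n,f,box=None,s=1):
    a=snapshot(n)
    if box: l,t,w,h=box; a=a[t:t+h,l:l+w]
    cv2.imwrite("pics/"+f,cv2.resize(a[:,:,::-1],None,fx=s,fy=s,interpolation=cv2.INTER_CUBIC))
E
python3 - <<'E'
from h import *
o=get_obs(); print(o["tool_pos"],o["orientation"],o["clock"],o["force"])
for n in ["side","top"]:
    save(n,n+"0.png"); K,Rm,t=cam(n); print(n,-Rm.T@t)
    for th,z in [("photometer",0),("rail",.04),("pocket",.04),("lip",.04),("filter",.04),("notch",.047),("head_tip",.073),("head_pivot",.073),("filter_block",0),("dropper_bottle",0),("brown_bottle",0),("small_bottle",0)]:
        for d in landmark_of(n,th)[:3]: print(th,np.round(d["p"],2),np.round(d["uv"],1),np.round(ray(n,d["uv"],z),4))
E
```

```text
[0.18369879 0.64901377 0.22562544] [ 1.79904910e+02 -7.03421385e-03 -1.58101889e+01] 0.0 [-0.81852084  0.70287317  0.07076231]
side [ 0.34533149 -1.08290945  0.63243151]
photometer 0.47 [310.6 185.2] [0.5882 0.1741 0.    ]
rail 0.73 [323.5 202.8] [ 0.5886 -0.0241  0.04  ]
pocket 0.7 [311.6 186.3] [0.5745 0.0866 0.04  ]
lip 0.84 [304.  185.7] [0.5518 0.0944 0.04  ]
filter 0.67 [323.  156.8] [0.6594 0.3152 0.04  ]
filter 0.65 [298.  167.4] [0.5555 0.2357 0.04  ]
filter 0.61 [304.  206.7] [ 0.5291 -0.0378  0.04  ]
notch 0.87 [287.8 170.8] [0.5155 0.1979 0.047 ]
notch 0.6 [319.9 157. ] [0.6444 0.2984 0.047 ]
head_tip 0.69 [320.8 163.3] [0.6231 0.1838 0.073 ]
head_tip 0.62 [304.7 207.4] [ 0.52   -0.1001  0.073 ]
head_pivot 0.82 [335.7 177.8] [0.6456 0.0674 0.073 ]
filter_block 0.67 [301.5 294.2] [ 0.4688 -0.3566  0.    ]
dropper_bottle 0.84 [240.8 272. ] [ 0.3411 -0.2541  0.    ]
brown_bottle 0.64 [379.3 186.2] [0.8142 0.1308 0.    ]
small_bottle 0.8 [385.5 205.5] [ 7.898e-01 -3.000e-04  0.000e+00]
top [0.37140729 0.01795591 1.6315198 ]
photometer 0.72 [332.7 217.5] [ 0.5552 -0.0206  0.    ]
rail 0.79 [333.  205.9] [ 0.5883 -0.0212  0.04  ]
pocket 0.94 [300.8 209.4] [0.5783 0.0828 0.04  ]
lip 0.86 [297.9 218.9] [0.5476 0.0924 0.04  ]
filter 0.9 [208.1 180.4] [0.6773 0.3835 0.04  ]
filter 0.86 [237.5 218. ] [0.553  0.2868 0.04  ]
filter 0.79 [338.  226.2] [ 0.5224 -0.0362  0.04  ]
notch 0.9 [346.2 225.7] [ 0.523  -0.0621  0.047 ]
notch 0.68 [244.1 225. ] [0.5294 0.2643 0.047 ]
notch 0.57 [205.  185.8] [0.6584 0.3917 0.047 ]
head_tip 0.59 [275.7 196.6] [0.6159 0.1607 0.073 ]
head_pivot 0.85 [307.2 192.3] [0.6284 0.0607 0.073 ]
filter_block 0.57 [432.5 242.1] [ 0.47   -0.3458  0.    ]
dropper_bottle 0.42 [402.1 280.7] [ 0.3462 -0.2422  0.    ]
brown_bottle 0.74 [288.9 141.8] [0.8134 0.1227 0.    ]
small_bottle 0.92 [320.7 144.5] [0.8026 0.0159 0.    ]
```

View pics/side0.png

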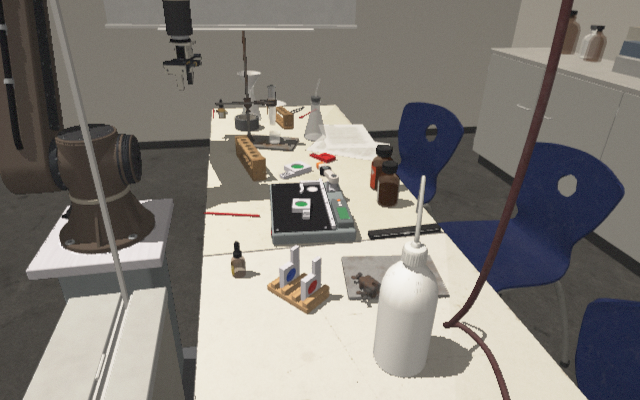

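```bash
python3 - <<'E'
from h import *
save("top","top1.png",(190,120,260,180),3)
E
```

```text
(no output)
```

View pics/top1.png

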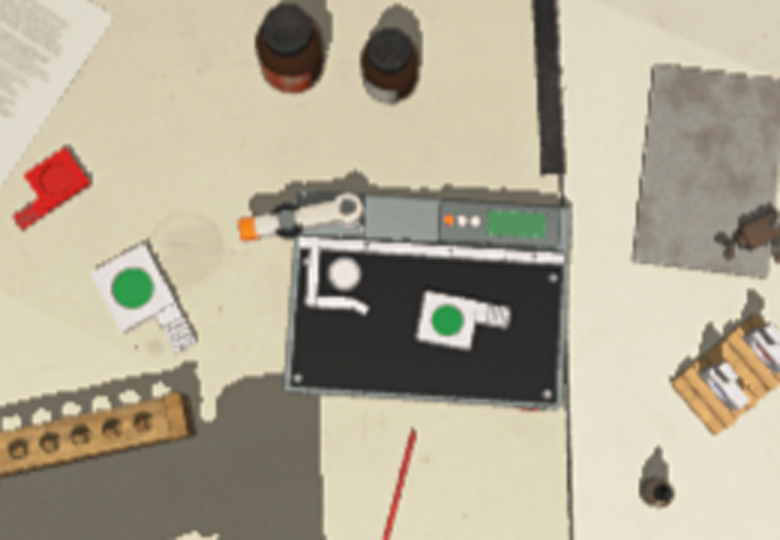

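The top view has three candidates: a red slide at (208,180), a larger green one off the stage at (237,218), and a smaller green one on the black stage at (338,226). I take the last: it isn't red, it's the smaller of the green ones, and it lies on the stage. The crop confirms this, with its tail pointing right at about (354,225). In the same view the pocket is at (301,209) and the head's orange tip at (273,196), open. Next I'll measure the edges precisely.

```bash
cat >> h.py <<'E'
from scipy.optimize import least_squares
from scipy.ndimage import map_coordinates, gaussian_filter
def W(p,xy,z):
    c,s=np.cos(p[2]),np.sin(p[2]); xy=np.atleast_2d(xy); return np.c_[p[0]+c*xy[:,0]-s*xy[:,1],p[1]+s*xy[:,0]+c*xy[:,1],np.full(len(xy),z)]
def edgefit(img,p0,edges,rng=.008,it=6):
    """edges: (a,b,outward normal,z,sign of brightness change going outward)"""
    g=gaussian_filter(img.astype(float),.6); p=np.array(p0,float); s=np.linspace(-rng,rng,81)
    for k in range(it):
        obs=[]
        for a,b,n,z,sg in edges:
            for f in np.linspace(.1,.9,15):
                q=np.array(a)*(1-f)+np.array(b)*f; uv=proj("top",W(p,q+s[:,None]*np.array(n),z))
                v=np.gradient(map_coordinates(g,uv[:,::-1].T,order=1))*sg
                w=np.clip(v,0,None)**2
                if w.max()<.5: continue
                w[abs(s-s[w.argmax()])>.004]=0
                obs.append((q,np.array(n),z,proj("top",W(p,q+np.array(n)*(w@s/w.sum()),z))[0]))
        def f(x): 
            r=[]
            for q,n,z,uv in obs:
                d=ray("top",uv,z)[:2]-W(x,q,z)[0,:2]; nn=W([0,0,x[2]],n,0)[0,:2]; r.append(1000*d@nn)
            return r
        r=least_squares(f,p,loss="soft_l1",x_scale=[.01,.01,.05]); p=r.x
    return p,np.sqrt(np.mean(np.square(f(p)))),len(obs)
B,S=.04,.054
PH=[((-.105,-.13),(-.105,.13),(-1,0),B,1),((-.095,-.142),(.035,-.142),(0,-1),B,1),((-.1,.142),(-.02,.142),(0,1),B,1),((.045,-.13),(.045,.05),(1,0),B,1)]
FI=[((.025,-.06),(.025,.024),(1,0),S,-1),((-.023,-.028),(.003,-.028),(0,-1),S,-1),((-.025,-.024),(-.025,.024),(-1,0),.04,-1),((-.02,.028),(.02,.028),(0,1),S,-1)]
def rel(pf,pp):
    c,s=np.cos(pp[2]),np.sin(pp[2]); d=pf[0]-pp[0],pf[1]-pp[1]; return np.array([c*d[0]+s*d[1],-s*d[0]+c*d[1],pf[2]-pp[2]])
def green(img,uv,r=14):
    h=cv2.cvtColor(img,cv2.COLOR_RGB2HSV); m=(h[...,0]>45)&(h[...,0]<85)&(h[...,1]>120); yy,xx=np.nonzero(m)
    k=np.hypot(xx-uv[0],yy-uv[1])<r; return np.array([xx[k].mean(),yy[k].mean()]),k.sum()
E
python3 - <<'E'
from h import *
a=snapshot("top"); g=cv2.cvtColor(a,cv2.COLOR_RGB2GRAY)
pp,e,n=edgefit(g,[.545,-.0195,-.07],PH); print("phot",pp,e,n)
pf,e,n=edgefit(g,[.522,-.036,-.2],FI); print("filt",pf,e,n,"rel",rel(pf,pp))
c,n=green(a,(339,226)); print(c,n,ray("top",c,.052))
for nm,q,z in [("rail",(.045,0),.04),("pocket",(.02,.092),.04),("lip",(-.007,.102),.04),("pivot",(.085,.092),.073),("ph",(0,0),0)]: print(nm,W(pp,q,z)[0],proj("top",W(pp,q,z)),proj("side",W(pp,q,z)))
cv=a[150:250,250:400].copy();cv=cv2.resize(cv,None,fx=5,fy=5,interpolation=cv2.INTER_CUBIC)
def dr(p,pts,z,col):
    u=((proj("top",W(p,pts,z))-[250,150]+.5)*5).astype(int); cv2.polylines(cv,[u],True,col,1)
dr(pp,[(-.105,-.142),(.045,-.142),(.045,.142),(-.105,.142)],.04,(255,0,0)); dr(pf,[(-.025,-.028),(.005,-.028),(.005,-.064),(.025,-.064),(.025,.028),(-.025,.028)],.054,(255,0,255))
cv2.imwrite("pics/fit.png",cv[:,:,::-1])
E
```

```text
Traceback (most recent call last):
  File "h.py", line 37, in edgefit
    r=least_squares(f,p,loss="soft_l1",x_scale=[.01,.01,.05]); p=r.x
  File "h.py", line 35, in f
    d=ray("top",uv,z)[:2]-W(x,q,z)[0,:2]; nn=W([0,0,x[2]],n,0)[0,:2]; r.append(1000*d@nn)
      ~~~^^^^^^^^^^^^
  File "h.py", line 7, in ray
    K,Rm,t=cam(n); d=Rm.T@np.linalg.inv(K)@np.array([uv[0],uv[1],1.]); c=-Rm.T@t
           ~~~^^^
  File "h.py", line 5, in cam
    p=camera_params(n); return np.array(p["mtx"],float),cv2.Rodrigues(np.array(p["rvec"],float))[0],np.array(p["tvec"],float).ravel()
ValueError: time passes only in moves, steps and waits
```

Camera parameters need caching, since too many calls are refused.

```bash
sed -i 's/^def cam(n):/import functools\n@functools.cache\ndef cam(n):/' h.py
cat > look.py <<'E'
import sys
from h import *
def look(pf0,f,pp0=[.545,-.0195,-.07]):
    a=snapshot("top"); g=cv2.cvtColor(a,cv2.COLOR_RGB2GRAY)
    pp,e,n=edgefit(g,pp0,PH); print("phot",pp.round(4),e.round(2),n)
    pf,e,n=edgefit(g,pf0,FI); print("filt",pf.round(4),e.round(2),n,"rel",rel(pf,pp).round(4))
    c,n=green(a,proj("top",W(pf0,(0,0),.05))[0]); gg=ray("top",c,.052); print("green",c,n,gg.round(4),rel([*gg[:2],0],pp).round(4))
    cv=cv2.resize(a[150:250,250:400],None,fx=5,fy=5,interpolation=cv2.INTER_CUBIC)
    def dr(p,pts,z,col):
        u=((proj("top",W(p,pts,z))-[250,150]+.5)*5).astype(int); cv2.polylines(cv,[u],True,col,1)
    dr(pp,[(-.105,-.142),(.045,-.142),(.045,.142),(-.105,.142)],.04,(255,0,0)); dr(pf,[(-.025,-.028),(.005,-.028),(.005,-.064),(.025,-.064),(.025,.028),(-.025,.028)],.054,(255,0,255))
    cv2.imwrite("pics/"+f,cv[:,:,::-1]); return pp,pf
E
python3 - <<'E'
from look import *
pp,pf=look([.522,-.036,-.2],"fit.png")
for nm,q,z in [("rail",(.045,0),.04),("pocket",(.02,.092),.04),("lip",(-.007,.102),.04),("pivot",(.085,.092),.073),("ph",(0,0),0)]: print(nm,W(pp,q,z)[0].round(4),proj("top",W(pp,q,z)).round(1),proj("side",W(pp,q,z)).round(1))
E
```

```text
phot [ 0.5464 -0.0196 -0.078 ] 2.92 60
filt [ 0.5209 -0.0382 -0.1947] 0.69 60 rel [-0.024  -0.0205 -0.1167]
green [338.58823529 226.27941176] 68 [ 0.521  -0.0376  0.052 ] [-0.024 -0.02   0.078]
rail [ 0.5913 -0.0231  0.04  ] [[333.6 205. ]] [[324.3 202.6]]
pocket [0.5735 0.0706 0.04  ] [[304.6 210.8]] [[312.3 188.6]]
lip [0.5474 0.0827 0.04  ] [[300.9 218.9]] [[303.2 187.5]]
pivot [0.6383 0.0655 0.073 ] [[305.7 189.2]] [[333.5 178.2]]
ph [ 0.5464 -0.0196  0.    ] [[332.4 220.2]] [[308.7 215.2]]
```

View pics/fit.png

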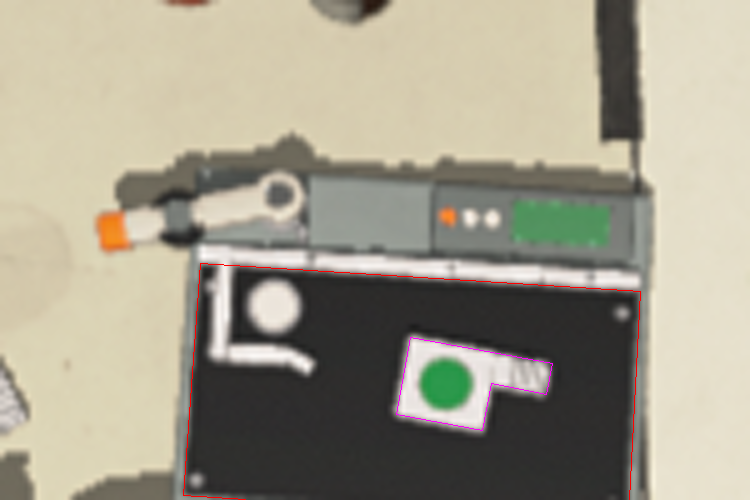

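The fit agrees with the picture: the lamp disc is at (304.6,211) and the pivot boss at (306,188), both as modelled, and the slide outline matches. I'll trust the fit over the pocket landmark. Next I compute the approach to the slide's -x face.

```bash
cat > go.py <<'E'
import sys; from h import *
PP=[.5464,-.0196,-.078]
def where():
    o=get_obs(); t=np.array(o["tool_pos"]); r=rel([t[0],t[1],np.radians(o["orientation"][2])],PP); return o,np.r_[r[:2],t[2]]*1000,np.degrees(r[2])
if __name__=="__main__":
    o,r,y=where(); print("t",round(o["clock"],2),"rel mm",r.round(1),"yaw rel",round(y,2),"F",np.round(o["force"],1))
    Rt=R.from_euler("xyz",o["orientation"],degrees=True)
    for a in sys.argv[1:]:
        v=[float(k) for k in a.split(",")]; P=W(PP,np.array(v[:2])/1000,v[2]/1000)[0]
        ty=np.degrees(PP[2])+(v[3] if len(v)>3 else 0)
        d=Rt.inv().apply(P-o["tool_pos"])/.3; q=(Rt.inv()*R.from_euler("xyz",[180,0,ty],degrees=True)).as_rotvec()/np.pi
        print(a,"shift",d.round(4),"turn",q.round(4), "radius",np.hypot(*P[:2]).round(3))
E
python3 go.py -- 2>/dev/null; python3 go.py -73,-23,130 -73,-23,44
```

```text
t 1.45 rel mm [-413.6  638.8  226.5] yaw rel -11.33 F [-0.3  0.2 -0.4]
t 1.45 rel mm [-413.6  638.8  226.5] yaw rel -11.33 F [-0.3  0.2 -0.4]
-73,-23,130 shift [1.5467 1.9398 0.322 ] turn [ 0.     -0.     -0.0629] radius 0.473
-73,-23,44 shift [1.5467 1.9398 0.6087] turn [ 0.     -0.     -0.0629] radius 0.473
```

```bash
python3 -m inch '0.77 0.97 0 0 0 -0.063;0.77 0.97 0 0 0 -0.063;0.77 0.97 0 0 0 -0.063;0.77 0.97 0 0 0 -0.063;0.77 0.97 0 0 0 -0.063;0.77 0.97 0 0 0 -0.063;0.77 0.97 0 0 0 -0.063;0.77 0.97 0 0 0 -0.063;0.77 0.97 0 0 0 -0.063;0.77 0.97 0 0 0 -0.063' 1; python3 go.py -73,-23,130 -73,-23,44
```

```text
clock: 2.28
tool_pos: [0.3276, 0.3015, 0.227]
orientation: [-180.0, 0.0, -4.6]
force: [0.3, 0.5, -0.9]
opening: 0.0263
gripper_force: 0.0
t 2.28 rel mm [-243.1  303.1  227. ] yaw rel -0.16 F [ 0.3  0.5 -0.9]
-73,-23,130 shift [0.5702 1.0853 0.3231] turn [-0.      0.     -0.0009] radius 0.473
-73,-23,44 shift [0.5702 1.0853 0.6097] turn [-0.      0.     -0.0009] radius 0.473
```

```bash
python3 -m inch '0.52 0.99 0.2 0 0 0;0.52 0.99 0.2 0 0 0;0.52 0.99 0.2 0 0 0;0.52 0.99 0.2 0 0 0;0.52 0.99 0.2 0 0 0;0.52 0.99 0.2 0 0 0;0.52 0.99 0.2 0 0 0;0.52 0.99 0.2 0 0 0;0.52 0.99 0.2 0 0 0;0.52 0.99 0.2 0 0 0' 1; python3 go.py -73,-23,130 -73,-23,44
```

```text
clock: 3.12
tool_pos: [0.4595, -0.0042, 0.1658]
orientation: [180.0, 0.1, -4.7]
force: [0.0, 0.6, -0.5]
opening: 0.0002
gripper_force: 0.0
t 3.12 rel mm [-87.9   8.5 165.8] yaw rel -0.27 F [ 0.   0.6 -0.5]
-73,-23,130 shift [0.0502 0.1048 0.1194] turn [ 0.0003  0.0004 -0.0015] radius 0.473
-73,-23,44 shift [0.0506 0.1045 0.406 ] turn [ 0.0003  0.0004 -0.0015] radius 0.473
```

```bash
python3 -m inch '0.045 0.1 0 0 0 0;0.048 0.103 0.12 0 0 0;0.048 0.103 0.2 0 0 0;0.048 0.103 0.28 0 0 0;0.048 0.103 0.34 0 0 0;0.048 0.103 0.38 0 0 0;0.048 0.103 0.4 0 0 0;0.048 0.103 0.4 0 0 0;0.048 0.103 0.4 0 0 0' 1; python3 go.py -73,-23,44 -50,-23,44 -20,-23,44 -14,-23,44; python3 - <<'E'
from h import *
save("side","side2.png",(250,150,120,100),5)
E
```

```text
clock: 3.87
tool_pos: [0.4716, -0.033, 0.0471]
orientation: [-180.0, -0.0, -4.4]
force: [0.2, 0.1, 0.9]
opening: 0.0002
gripper_force: 0.0
t 3.87 rel mm [-73.5 -19.1  47.1] yaw rel 0.06 F [0.2 0.1 0.9]
-73,-23,44 shift [0.0017 0.0128 0.0103] turn [-0.     -0.0001  0.0004] radius 0.473
-50,-23,44 shift [0.0784 0.0129 0.0103] turn [-0.     -0.0001  0.0004] radius 0.496
-20,-23,44 shift [0.1784 0.013  0.0104] turn [-0.     -0.0001  0.0004] radius 0.526
-14,-23,44 shift [0.1984 0.0131 0.0104] turn [-0.     -0.0001  0.0004] radius 0.532
```

View pics/side2.png

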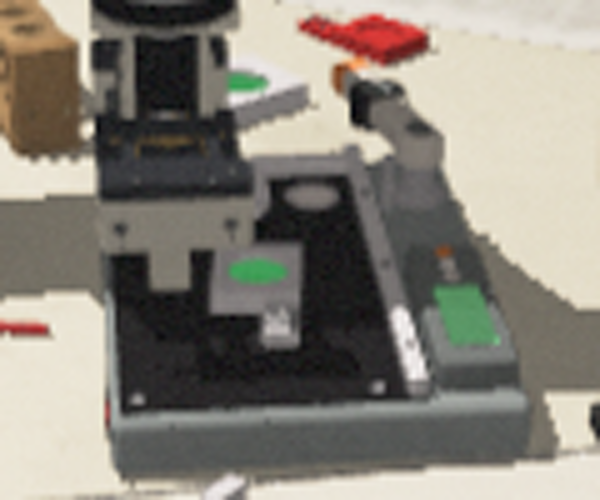

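The fingertips stand left of the slide on the stage, clear of it. Now pushing towards the rail.

```bash
python3 -m inch '0.015 0.01 0.009 0 0 0;0.035 0.01 0.009 0 0 0;0.055 0.01 0.009 0 0 0;0.07 0.01 0.009 0 0 0;0.085 0.01 0.009 0 0 0;0.1 0.01 0.009 0 0 0;0.115 0.01 0.009 0 0 0;0.13 0.01 0.009 0 0 0;0.145 0.01 0.009 0 0 0;0.16 0.01 0.009 0 0 0'; python3 -m inch '0 0 0 0 0 0;0 0 0 0 0 0'; python3 go.py -14,-23,44; python3 -c "
from look import *
look([.56,-.035,-.1],'p3.png')"
```

```text
clock: 4.75
tool_pos: [0.5192, -0.0404, 0.0438]
orientation: [180.0, 0.0, -4.5]
force: [-0.8, -0.1, 1.6]
opening: 0.0004
gripper_force: 0.7
clock: 4.92
tool_pos: [0.5194, -0.0403, 0.0438]
orientation: [-180.0, -0.0, -4.5]
force: [-0.4, 0.3, -0.4]
opening: -0.0001
gripper_force: 0.0
t 4.92 rel mm [-25.3 -22.7  43.8] yaw rel 0.0 F [-0.4  0.3 -0.4]
-14,-23,44 shift [ 0.0378  0.0009 -0.0006] turn [-0.     -0.0002  0.    ] radius 0.532
phot [ 0.5456 -0.0301 -0.0715] 3.21 40
filt [ 0.5819 -0.0364  0.1834] 0.02 3 rel [ 0.0367 -0.0037  0.2549]
green [nan nan] 0 [nan nan nan] [   nan    nan 0.0715]h.py:48: RuntimeWarning: Mean of empty slice.
  k=np.hypot(xx-uv[0],yy-uv[1])<r; return np.array([xx[k].mean(),yy[k].mean()]),k.sum()
  ret = ret.dtype.type(ret / rcount)
```

View pics/p3.png

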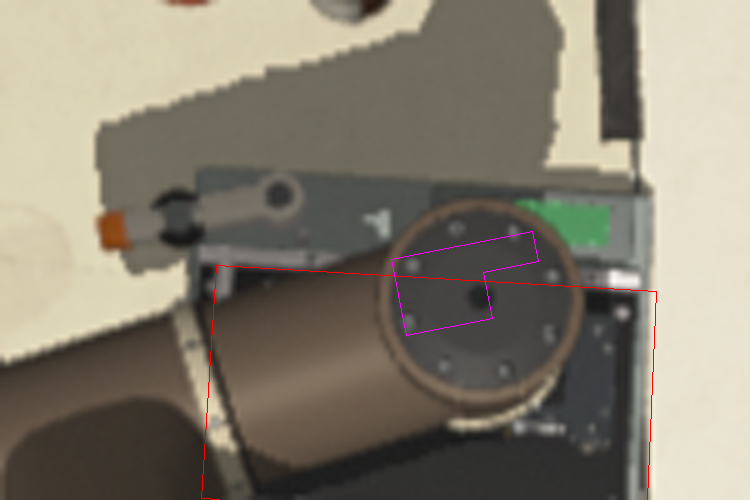

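The top view is hidden by the arm, so I'll go by force. I'll close on the rail slowly.

```bash
python3 -m inch '0.01 0 0 0 0 0;0.02 0 0 0 0 0;0.028 0 0 0 0 0;0.034 0 0 0 0 0;0.037 0 0 0 0 0;0.037 0 0 0 0 0'|grep -E 'force|pos'; python3 go.py;  python3 -m inch '0.003 0 0 0 0 0;0.006 0 0 0 0 0;0.006 0 0 0 0 0'|grep -E 'force|pos'; python3 go.py
```

```text
tool_pos: [0.5282, -0.0414, 0.0434]
force: [-6.2, 2.4, 3.7]
gripper_force: 3.0
t 5.47 rel mm [-16.4 -23.1  43.4] yaw rel -0.02 F [-6.2  2.4  3.7]
tool_pos: [0.5282, -0.0416, 0.0432]
force: [-11.6, 4.9, 7.9]
gripper_force: 5.9
t 5.72 rel mm [-16.4 -23.3  43.2] yaw rel -0.05 F [-11.6   4.9   7.9]
```

```bash
python3 go.py -30,-23,44 -60,-60,120 -90,-210,130; python3 -m inch '-0.02 0 0 0 0 0;-0.05 0 -0.02 0 0 0;-0.1 0 -0.15 0 0 0;-0.15 0.1 -0.28 0 0 0;-0.2 0.25 -0.28 0 0 0;-0.25 0.4 -0.28 0 0 0;-0.25 0.55 -0.28 0 0 0;-0.25 0.6 -0.28 0 0 0;-0.25 0.6 -0.28 0 0 0' >/dev/null; python3 go.py;python3 -c "
from look import *
look([.564,-.045,-.08],'p4.png')"
```

```text
t 5.72 rel mm [-16.4 -23.3  43.2] yaw rel -0.05 F [-11.6   4.9   7.9]
-30,-23,44 shift [-0.0453 -0.001  -0.0024] turn [ 0.0003  0.002  -0.0003] radius 0.516
-60,-60,120 shift [-0.1468  0.1227 -0.255 ] turn [ 0.0003  0.002  -0.0003] radius 0.488
-90,-210,130 shift [-0.2466  0.6228 -0.2873] turn [ 0.0003  0.002  -0.0003] radius 0.493
t 6.47 rel mm [ -88.8 -207.3  128.8] yaw rel -0.21 F [ 1.   0.7 -0. ]
phot [ 0.5469 -0.0192 -0.0744] 0.72 28
filt [ 0.5789 -0.0386 -0.1253] 2.36 55 rel [ 0.0334 -0.017  -0.0509]
green [338.60810811 212.13513514] 74 [ 0.5664 -0.0385  0.052 ] [ 0.0209 -0.0177  0.0744]
```

View pics/p4.png

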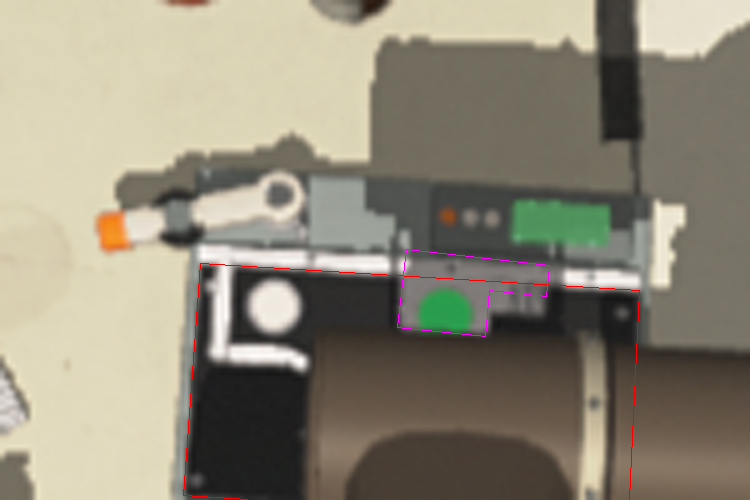

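The slide lies against the rail at about (338,211); the magenta fit has locked onto the rail's far edge, but the green glass gives x 20.9, y -17.7 mm. Next, into the notch.

```bash
python3 go.py 8,-75,128 8,-75,44; python3 -m inch '0.1 -0.13 0 0 0 0;0.22 -0.3 0 0 0 0;0.32 -0.44 0 0 0 0;0.323 -0.44 0 0 0 0;0.323 -0.44 0.08 0 0 0;0.323 -0.44 0.16 0 0 0;0.323 -0.44 0.22 0 0 0;0.323 -0.44 0.26 0 0 0;0.323 -0.44 0.278 0 0 0;0.323 -0.44 0.282 0 0 0' ; python3 go.py 14,-75,44 14,-67,44 
```

```text
t 6.52 rel mm [ -88.5 -205.5  128.5] yaw rel -0.26 F [ 0.2  1.1 -0.3]
8,-75,128 shift [ 0.3198 -0.4365  0.0021] turn [ 0.0001 -0.0005 -0.0014] radius 0.557
8,-75,44 shift [ 0.3194 -0.4366  0.2821] turn [ 0.0001 -0.0005 -0.0014] radius 0.557
clock: 7.35
tool_pos: [0.5493, -0.0902, 0.0425]
orientation: [180.0, 0.1, -4.4]
force: [0.3, -0.1, 0.1]
opening: 0.0004
gripper_force: 0.0
t 7.35 rel mm [  8.4 -70.2  42.5] yaw rel 0.06 F [ 0.3 -0.1  0.1]
14,-75,44 shift [ 0.0187  0.0161 -0.0049] turn [0.0001 0.0004 0.0003] radius 0.563
14,-67,44 shift [ 0.0187 -0.0106 -0.0049] turn [0.0001 0.0004 0.0003] radius 0.562
```

```bash
python3 -m inch '0.008 0 -0.004 0 0 0;0.014 0 -0.004 0 0 0;0.018 0 -0.004 0 0 0;0.018 0 -0.004 0 0 0;0.018 0 -0.004 0 0 0'|grep -E 'force|pos' ; python3 go.py 14,-75,44
```

```text
tool_pos: [0.555, -0.0911, 0.0454]
force: [-3.8, 2.5, 4.3]
gripper_force: 2.6
t 7.77 rel mm [ 14.1 -70.6  45.4] yaw rel -0.01 F [-3.8  2.5  4.3]
14,-75,44 shift [-0.0004  0.0145  0.0047] turn [-0.0001 -0.     -0.0001] radius 0.563
```

```bash
python3 -m inch '0 -0.01 0.003 0 0 0;0 -0.022 0.003 0 0 0;0 -0.034 0.003 0 0 0;0 -0.046 0.003 0 0 0;0 -0.058 0.003 0 0 0;0 -0.07 0.003 0 0 0;0 -0.082 0.003 0 0 0;0 -0.094 0.003 0 0 0;0 -0.106 0.003 0 0 0;0 -0.118 0.003 0 0 0'|grep -E 'force|pos' ; python3 go.py; python3 - <<'E'
from h import *
save("side","s5.png",(260,150,120,100),5)
E
```

```text
tool_pos: [0.5572, -0.0563, 0.0436]
force: [-3.9, -4.8, 3.4]
gripper_force: 3.9
t 8.6 rel mm [ 13.6 -35.8  43.6] yaw rel -0.0 F [-3.9 -4.8  3.4]
```

View pics/s5.png

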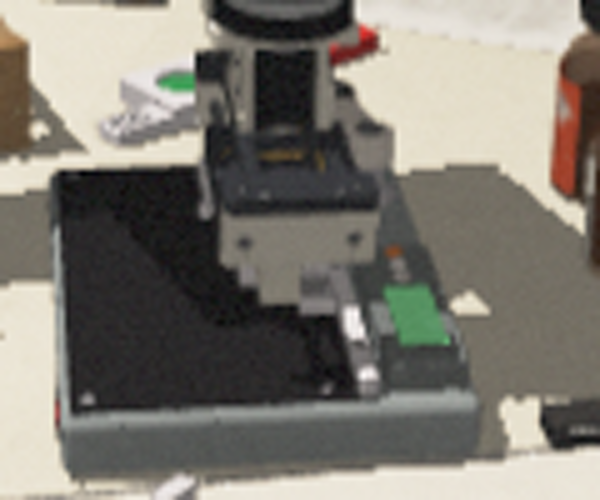

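The fingertips stand in the notch, left of the tail, and the slide is moving along the rail. Continuing.

```bash
python3 -m inch '0 -0.012 0 0 0 0;0 -0.024 0 0 0 0;0 -0.036 0 0 0 0;0 -0.048 0 0 0 0;0 -0.06 0 0 0 0;0 -0.072 0 0 0 0;0 -0.084 0 0 0 0;0 -0.096 0 0 0 0;0 -0.108 0 0 0 0;0 -0.12 0 0 0 0'|grep -E 'force|pos' ; python3 go.py; python3 -m inch '0 -0.01 0 0 0 0;0 -0.02 0 0 0 0;0 -0.03 0 0 0 0;0 -0.04 0 0 0 0;0 -0.05 0 0 0 0;0 -0.06 0 0 0 0;0 -0.07 0 0 0 0;0 -0.08 0 0 0 0;0 -0.09 0 0 0 0;0 -0.1 0 0 0 0'|grep -E 'force|pos' ; python3 go.py
```

```text
tool_pos: [0.5601, -0.0204, 0.0437]
force: [-4.2, -4.7, 3.0]
gripper_force: 4.0
t 9.48 rel mm [13.7  0.3 43.7] yaw rel -0.0 F [-4.2 -4.7  3. ]
tool_pos: [0.5624, 0.0095, 0.0436]
force: [-3.7, -4.2, 2.1]
gripper_force: 4.0
t 10.32 rel mm [13.6 30.2 43.6] yaw rel -0.0 F [-3.7 -4.2  2.1]
```

```bash
python3 -m inch '0 -0.006 0 0 0 0;0 -0.012 0 0 0 0;0 -0.018 0 0 0 0;0 -0.024 0 0 0 0;0 -0.03 0 0 0 0;0 -0.035 0 0 0 0;0 -0.038 0 0 0 0;0 -0.038 0 0 0 0'|grep -E 'force|pos' ; python3 go.py; python3 -m inch '0 -0.003 0 0 0 0;0 -0.006 0 0 0 0;0 -0.009 0 0 0 0;0 -0.012 0 0 0 0;0 -0.012 0 0 0 0'|grep -E 'force|pos' ; python3 go.py
```

```text
tool_pos: [0.5633, 0.0209, 0.0436]
force: [-4.7, -2.8, 3.2]
gripper_force: 3.7
t 10.98 rel mm [13.7 41.7 43.6] yaw rel 0.01 F [-4.7 -2.8  3.2]
tool_pos: [0.5636, 0.0244, 0.0436]
force: [-5.0, -4.0, 3.4]
gripper_force: 3.8
t 11.4 rel mm [13.7 45.3 43.6] yaw rel 0.0 F [-5.  -4.   3.4]
```

```bash
for i in 1 2; do python3 -m inch '0 -0.003 0 0 0 0;0 -0.006 0 0 0 0;0 -0.009 0 0 0 0;0 -0.009 0 0 0 0' >/dev/null; python3 go.py; done
```

```text
t 11.73 rel mm [13.7 47.8 43.6] yaw rel 0.0 F [-4.3 -5.5  2.6]
t 12.07 rel mm [13.5 48.  43.7] yaw rel -0.0 F [ -0.4 -17.9   3.8]
```

The slide has hit the stop at 48 mm (18 N). Backing off and looking.

```bash
python3 -m inch '-0.005 0.015 0 0 0 0;-0.02 0.04 0 0 0 0;-0.03 0.06 -0.05 0 0 0;-0.03 0.1 -0.15 0 0 0;-0.1 0.2 -0.25 0 0 0;-0.2 0.34 -0.28 0 0 0;-0.3 0.47 -0.28 0 0 0;-0.35 0.6 -0.28 0 0 0;-0.35 0.73 -0.28 0 0 0;-0.35 0.85 -0.28 0 0 0' >/dev/null; python3 go.py;python3 -c "
from look import *
pp,pf=look([.5735,.0705,-.078],'p6.png')
for n in ['top']:
  for d in landmark_of(n,'head_tip')[:2]: print(d['p'],d['uv'],ray(n,d['uv'],.073),rel([*ray(n,d['uv'],.073)[:2],0],[.5464,-.0196,-.078]))
"
```

```text
t 12.9 rel mm [ -90.7 -192.4  128.8] yaw rel 0.11 F [ 1.7  0.5 -0.1]
phot [ 0.5464 -0.0191 -0.0766] 1.11 34
filt [0.5779 0.0783 0.0447] 4.22 59 rel [0.0239 0.0996 0.1213]
green [304.16923077 210.32307692] 65 [0.5736 0.0716 0.052 ] [0.0202 0.0925 0.0766]
0.91 [274.2, 196.6] [0.61601121 0.16543498 0.073     ] [0.05498147 0.18989655 0.078     ]
0.39 [334.8, 203.4] [ 0.59174346 -0.02618054  0.073     ] [ 0.04571836 -0.00302732  0.078     ]
```

View pics/p6.png

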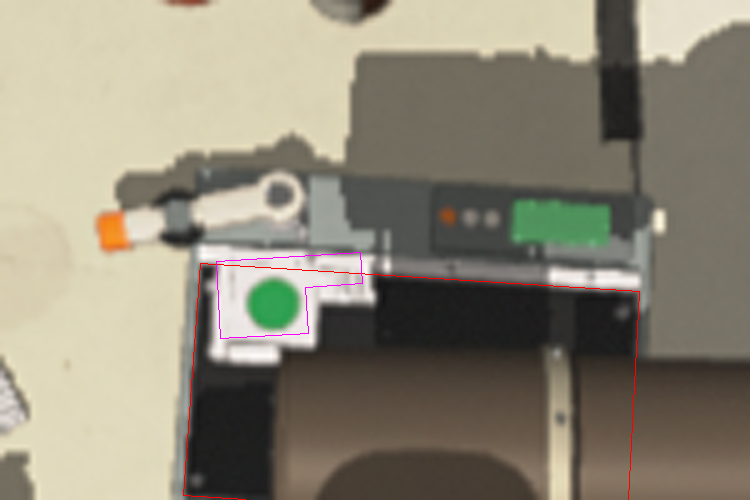

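The slide is home: the green glass is over the lamp at (304,210), with offset (+0.2,+0.5) mm from the pocket. The magenta fit has merged with the rail, so I'll check the angle from clean dark edges. The head tip is at (274,197), about 1.27 rad open. I'll move over behind it.

```bash
python3 - <<'E'
from h import *
g=cv2.cvtColor(snapshot("top"),cv2.COLOR_RGB2GRAY)
E1=[((.005,-.062),(.005,-.032),(-1,0),.05,-1),((-.018,-.028),(.0,-.028),(0,-1),.054,-1)]
p,e,n=edgefit(g,[.5735,.0706,-.078],E1,rng=.006); print(p,e,n,rel(p,[.5464,-.0196,-.078]))
for th in (1.27,1.0,.75,.5,.25,0): 
    d=np.array([-np.cos(th),np.sin(th)]);nn=np.array([np.sin(th),np.cos(th)]); print(th,(np.array([85,92])+105*d+12*nn+[10,16]).round(1))
E
python3 go.py 92,222,160
```

```text
[ 0.57060943  0.07123496 -0.053452  ] 0.5235179178411378 30 [0.01705788 0.0924452  0.024548  ]
1.27 [ 75.4 211.8]
1.0 [ 48.4 202.8]
0.75 [ 26.4 188.4]
0.5 [  8.6 168.9]
0.25 [ -3.8 145.6]
0 [-10. 120.]
t 13.05 rel mm [ -90.  -193.9  128. ] yaw rel -0.27 F [0.1 0.2 0.1]
92,222,160 shift [ 0.6003 -1.3893 -0.1052] turn [-0.0001 -0.0007 -0.0015] radius 0.684
```

The position is good to about 1 mm. The angle is at most about 0.025 rad, and the pocket's play caps it anyway. Now to the head.

```bash
python3 -m inch '0 0 -0.1 0 0 -0.001;0.05 -0.1 -0.105 0 0 -0.001;0.1 -0.23 -0.105 0 0 -0.001;0.15 -0.36 -0.105 0 0 -0.001;0.2 -0.48 -0.105 0 0 -0.001;0.25 -0.6 -0.105 0 0 -0.001;0.3 -0.7 -0.105 0 0 -0.001;0.33 -0.8 -0.105 0 0 -0.001;0.38 -0.92 -0.105 0 0 -0.001;0.38 -0.92 -0.105 0 0 -0.001' | grep force; python3 go.py 95,222,160 95,222,66
```

```text
force: [1.4, 0.1, 0.3]
gripper_force: 0.0
t 13.88 rel mm [ 26.6  91.2 159. ] yaw rel 0.49 F [1.4 0.1 0.3]
95,222,160 shift [ 0.2317 -0.4339 -0.0019] turn [-0.0004 -0.0009  0.0027] radius 0.686
95,222,66 shift [ 0.2308 -0.4335  0.3114] turn [-0.0004 -0.0009  0.0027] radius 0.686
```

```bash
python3 -m inch '0.07 -0.12 0 0 0 0;0.14 -0.25 0 0 0 0;0.21 -0.37 0 0 0 0;0.23 -0.43 0 0 0 0;0.23 -0.43 0.1 0 0 0;0.23 -0.43 0.2 0 0 0;0.23 -0.43 0.27 0 0 0;0.23 -0.43 0.3 0 0 0;0.23 -0.43 0.31 0 0 0;0.23 -0.43 0.31 0 0 0' | grep force; python3 go.py 75,212,66 48,203,66 26,188,66 9,169,66 -4,146,66 -10,120,66; python3 - <<'E'
from h import *
save("side","s7.png",(260,120,130,110),5)
E
```

```text
force: [0.9, -0.0, 0.9]
gripper_force: 0.0
t 14.72 rel mm [ 92.6 214.5  66. ] yaw rel 0.25 F [ 0.9 -0.   0.9]
75,212,66 shift [-0.0586  0.008   0.    ] turn [ 0.0001 -0.      0.0014] radius 0.664
48,203,66 shift [-0.1488  0.0376  0.    ] turn [ 0.0001 -0.      0.0014] radius 0.636
26,188,66 shift [-0.2223  0.0873  0.    ] turn [ 0.0001 -0.      0.0014] radius 0.61
9,169,66 shift [-2.793e-01  1.504e-01  1.000e-04] turn [ 0.0001 -0.      0.0014] radius 0.588
-4,146,66 shift [-3.229e-01  2.269e-01  1.000e-04] turn [ 0.0001 -0.      0.0014] radius 0.568
-10,120,66 shift [-3.433e-01  3.134e-01  1.000e-04] turn [ 0.0001 -0.      0.0014] radius 0.555
```

View pics/s7.png

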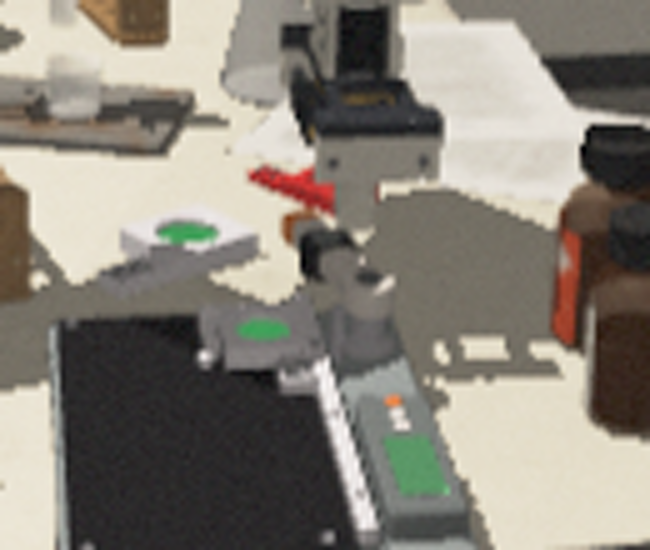

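The slide sits in the pocket at (262,328), and the finger stands to the right of the orange tip at (292,228), clear of it. Now swinging the head.

```bash
python3 -m inch '-0.03 0.006 0 0 0 0;-0.059 0.008 0 0 0 0;-0.09 0.016 0 0 0 0;-0.12 0.026 0 0 0 0;-0.149 0.038 0 0 0 0;-0.175 0.053 0 0 0 0;-0.2 0.07 0 0 0 0;-0.222 0.087 0 0 0 0;-0.242 0.107 0 0 0 0;-0.261 0.128 0 0 0 0' | grep force; python3 go.py 9,169,66 3,158,66 -4,146,66 -8,133,66 -10,124,66 -10,120,66
```

```text
force: [0.5, 1.2, -0.2]
gripper_force: 0.4
t 15.6 rel mm [ 13.8 174.4  66. ] yaw rel 0.19 F [ 0.5  1.2 -0.2]
9,169,66 shift [-0.0159  0.018   0.0001] turn [-0.     0.     0.001] radius 0.588
3,158,66 shift [-0.0361  0.0546  0.0001] turn [-0.     0.     0.001] radius 0.578
-4,146,66 shift [-0.0595  0.0945  0.0001] turn [-0.     0.     0.001] radius 0.568
-8,133,66 shift [-7.300e-02  1.378e-01  1.000e-04] turn [-0.     0.     0.001] radius 0.56
-10,124,66 shift [-7.980e-02  1.678e-01  1.000e-04] turn [-0.     0.     0.001] radius 0.556
-10,120,66 shift [-7.980e-02  1.811e-01  1.000e-04] turn [-0.     0.     0.001] radius 0.555
```

```bash
python3 -m inch '-0.016 0.018 0 0 0 0;-0.027 0.036 0 0 0 0;-0.036 0.055 0 0 0 0;-0.048 0.074 0 0 0 0;-0.06 0.094 0 0 0 0;-0.067 0.116 0 0 0 0;-0.073 0.138 0 0 0 0;-0.078 0.155 0 0 0 0;-0.08 0.164 0 0 0 0;-0.08 0.168 0 0 0 0' | grep force; python3 go.py;  python3 -m inch '0 0.006 0 0 0 0;0 0.012 0 0 0 0;0 0.016 0 0 0 0;0 0.02 0 0 0 0;0 0.02 0 0 0 0' >/dev/null;python3 go.py -10,120,66; python3 - <<'E'
from h import *
for n in ("side","top"):
    save(n,n+"8.png",(260,120,130,110),5)
    for d in landmark_of(n,'head_tip')[:2]: print(n,d['p'],d['uv'],1000*rel([*ray(n,d['uv'],.073)[:2],0],[.5464,-.0196,-.078]))
E
```

```text
force: [-0.7, 0.8, 0.3]
gripper_force: 0.4
t 16.43 rel mm [ -9.6 123.9  66. ] yaw rel 0.16 F [-0.7  0.8  0.3]
t 16.85 rel mm [ -9.4 119.6  66. ] yaw rel 0.17 F [-1.9  5.6 -1.3]
-10,120,66 shift [-0.0021 -0.0014 -0.0001] turn [-0.0005 -0.0001  0.001 ] radius 0.555
side 0.83 [294.7, 180.0] [-34.17650992  88.53805049  78.        ]
top 0.5 [335.7, 206.2] [36.9874148  -6.41348923 78.        ]
```

View pics/side8.png

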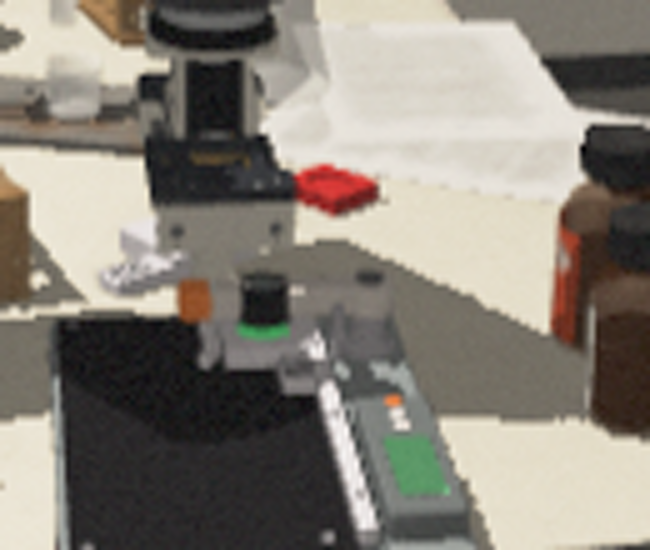

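The arm lies across the slide with its nose over the green glass at (263,310), and the force has risen at the predicted closing position. I'll press a touch more, then retreat and verify.

```bash
python3 -m inch '0 0.006 0 0 0 0;0 0.01 0 0 0 0;0 0.01 0 0 0 0' >/dev/null;python3 go.py; python3 -m inch '0 -0.03 0 0 0 0;0 -0.08 0 0 0 0;0 -0.15 -0.1 0 0 0;-0.1 -0.22 -0.25 0 0 0;-0.2 -0.34 -0.3 0 0 0;-0.3 -0.45 -0.3 0 0 0;-0.3 -0.58 -0.3 0 0 0;-0.3 -0.7 -0.3 0 0 0;-0.3 -0.8 -0.3 0 0 0;-0.3 -0.8 -0.3 0 0 0' >/dev/null; python3 go.py; python3 - <<'E'
from h import *
save("top","top9.png",(250,150,150,100),5)
for n in ("side","top"):
    if n=="side": snapshot(n)
    for th,z in (('head_tip',.073),('filter',.054)):
        for d in landmark_of(n,th)[:3]: print(n,th,d['p'],d['uv'],(1000*rel([*ray(n,d['uv'],z)[:2],0],[.5464,-.0196,-.078]))[:2])
E
```

```text
t 17.3 rel mm [ -9.2 119.3  66.1] yaw rel 0.16 F [-6.5 19.9  0.7]
t 18.13 rel mm [-100.2  362.1  156.3] yaw rel 0.45 F [ 1.4 -0.4  0.3]
side head_tip 0.73 [297.9, 180.7] [-24.95476956  82.94315697]
side filter 0.87 [298.9, 166.4] [ -9.68340709 231.73461331]
side filter 0.61 [323.2, 160.4] [ 78.20915638 276.82798706]
side filter 0.46 [313.9, 191.0] [19.87383605 48.32803652]
top head_tip 0.87 [304.8, 224.4] [-26.96832307  86.9949317 ]
top head_tip 0.54 [286.7, 141.7] [235.62508241 163.57944602]
top filter 0.89 [235.0, 216.7] [-15.01170384 311.80588282]
top filter 0.89 [210.9, 178.6] [103.13042928 400.23100648]
top filter 0.51 [301.1, 210.7] [ 17.94758246 102.60934609]
```

View pics/top9.png

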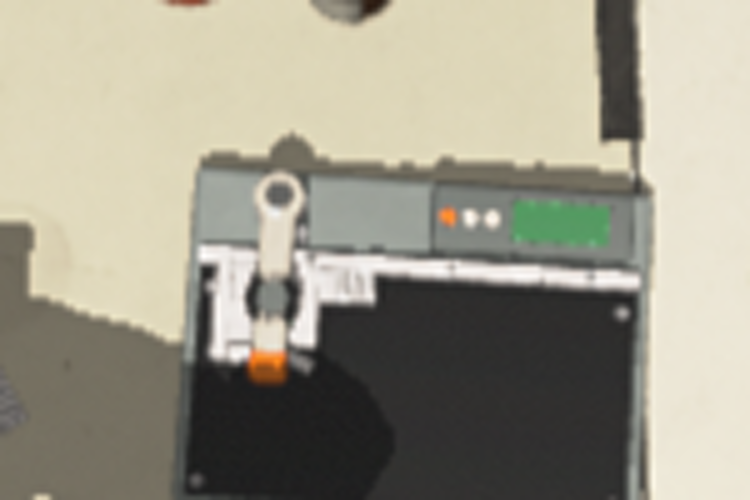

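The head is closed on its stop: the arm runs parallel to the photometer's x axis, with its tip at about (303,223). The slide and tail lie flush along the rail in the pocket, and the robot is clear.

```bash
python3 -c "
from plant import *
print(close_job())"
```

```text
the job is handed in; nothing more can be done
None
```

I handed the job in at about 18 s: the green slide is home in the corner pocket (about 0.5 mm off by camera), the reading head is closed on its stop, and the bottles and filter block were left alone; the judge's result was not shown.

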